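# Dark check of a photodetector head in a sprung contact cradle

### The job

Dark-check the detector head with the amber band: set it down gently, contact face down and window up, in the sprung ring of the contact cradle and let go of it, then fit the black dark cap rim-down over its window. Pressing on the cap alone, push cap, head and ring down to the ring's stop so that the contacts close, and hold them there: the job finishes with you still pressing, without letting go. Leave the green-banded head, the light-screen frame and the screwdriver where they are.

Things in the scene. Friction and masses are not known exactly. Their poses are not given: they have to be found in the camera images.
- head: Aluminium photodetector head with an AMBER band, standing upright, round about its z axis, 70 mm tall, about 0.2 kg. Origin: centre of its contact face (the underside); z points up to the window. From the bottom: spigot 36 mm diameter, 0 to 20 mm (foot chamfered to 32 mm); flange 54 mm diameter, 20 to 26 mm; barrel 40 mm diameter, 26 to 61 mm (grip here); taper from 40 to 34 mm diameter, 61 to 66 mm; nose 34 mm diameter, 66 to 70 mm, with the dark window in its flat top.
- cap: Black dark cap with a red grip knob, standing rim-down on the bench, round, about 0.09 kg. Origin: centre of the rim plane (underside), z up through the knob. Skirt 52 mm outer and 44 mm inner diameter, 14 mm deep inside; top plate 14 to 19 mm; knob 24 mm diameter, 19 to 43 mm above the rim. Fitted, the inside of its top rests on the head's nose, so its origin is 56 mm above the head's origin.
- cradle: Contact cradle, fixed: black base block 110 x 110 x 20 mm, a green contact block in the middle (top at 26 mm), four spring wells (tops at 41 mm, the ring's stop). Four shoulder-screw heads, 36 mm from the axis, reach 69.5 mm above the bench. Origin: centre of the underside, on the bench; z up. Its lead runs from its -y side to a fixed oscilloscope 0.2 m tall, nearest corner 0.22 m from the axis.
- ring_seat (a point): Point on the cradle's vertical axis at the level of the seat of the sprung aluminium ring, where the flange's underside rests; it moves with the ring, 62 mm above the bench when the ring is up, 48 mm at the stop. z up. The ring is 92 mm outer diameter, 10 mm thick, has a 40 mm through bore for the spigot and above it a recess 58 mm in diameter and 3 mm deep for the flange. A seated head has its origin 20 mm below this point.
- ring (a joint): Travel of the sprung ring in m: 0 = up (as at the start), 0.014 = fully down on its stop. Springs: with head and cap in place it stays up by itself, starts to sink at about 2 N of push and needs about 11 N to reach the stop; it springs back when the push ends.
- head_done: Bystander: a second head of the same shape and size with a GREEN band, already checked. Origin and axes as for the amber one.
- frame: Bystander: loose light-screen frame, an arch with two amber-taped legs, a white top bar and a grey foot, 45 x 130 x 102 mm (x, y, z). Origin: centre of its underside.
- screwdriver: Bystander: small screwdriver lying on the bench, 150 mm long along its x axis, handle to -x, about 25 mm thick at most. Origin: near its middle, on the bench.
Not all that is in view belongs to the job. Several things have the shape of the cap; the one meant has the colours described above.

How it is judged:
On the way:
1. the amber-banded head stands in the ring, window up, let go, not yet capped (z of head in the frame of ring_seat below -0.0175 m and horizontal distance between head and ring_seat below 0.004 m and angle between head's own z axis and vertical below 0.1 rad and contact force between each of the arm, the fingers and head below 0.2 N and distance between cap and head above 0.09 m), for 0.2 s.
At the end, for the whole second after the job is handed in: Last second: amber head in the ring (4 mm off axis, 2.5 mm above seat, 0.1 rad), cap rim-down on it (4 mm, 3 mm, 0.1 rad), ring within 1.8 mm of its stop, robot pressing the cap, over 7 N from cap to head, robot touching neither head nor cradle, all at rest; bystanders within 25 mm (z of head in the frame of ring_seat below -0.0175 m and horizontal distance between head and ring_seat below 0.004 m and angle between each of head, cap, head_done, frame's own z axis and vertical below 0.1 rad and value of joint ring above 0.0122 m and z of cap in the frame of head between 0.053 and 0.0585 m and horizontal distance between cap and head below 0.004 m and contact force between cap and head above 7 N and contact force between any of the fingers, the arm and cap above 3 N and contact force between the fingers and head below 1 N and contact force between each of the arm, the fingers and cradle below 1 N and linear speed of each of cap, head below 0.02 m/s and distance of each of head_done, frame, screwdriver from where it was at the start of the episode below 0.025 m); the arm keeps its last pose, push and grip.
It fails at once if a bystander is pushed more than 25 mm (distance of any of head_done, frame, screwdriver from where it was at the start of the episode above 0.025 m).
It fails at once if the amber head is dropped (falls freely more than about 13 mm) (linear speed of head above 0.5 m/s and contact force between each of the fingers, the arm and head below 0.1 N).
It also fails if it takes over 62 s, if anything falls off the work surface, if the arm or the gripper's body presses on something with over 40 N, if the wrist force passes 120 N, or if a joint passes its speed limit or range.

### The arm

A 7-joint arm with a two-finger parallel gripper is mounted at the origin on the work surface. World frame = base frame: x ahead of the robot, y to its left, z up, the work surface at z = 0. Lengths are in m, angles in rad, forces in N, time in s.
With the tool pointing down it reaches from about 0.425 to 0.925 m from the base axis. Payload 6.8 kg.
Tool frame: the origin (TCP) lies at the very end of the fingers, on their centre line; the grasp point (between the pads) lies 19 mm behind it; z points along the fingers, y is the line along which they close (so a half turn about z gives the same grasp; the last joint's range is limited). The gripper opens to 85 mm and grips with 20 to 120 N. Pads are 22 mm wide; open, the fingers measure 114 mm over their backs; the gripper's body (76 mm by 85 mm) begins 54 mm behind the grasp point. The pads swing forward as they close: fully open they stand 13 mm farther back than shut.
Start: joints at [-1.282, 0.477, 0.022, 1.555, -0.011, 1.109, -0.083], TCP at [0.261, 0.623, 0.231] pointing down, gripper open.
Joint ranges: [-2.96, 2.96], [-0.34, 2.1], [-1.41, 1.46], [0.24, 2.44], [-1.37, 4.51], [0.17, 1.92], [-2.96, 2.96]. Speed limits (rad/s): [2.39, 2.39, 3.14, 3.14, 3.14, 3.14, 3.14].

### API

Orientations are given as a rotation vector (axis times angle).
In Python, from bench import monitor, optics, r gives the robot as it stands.
- The arm moves only by the shell command python3 -m crank 'ROWS' [OPENING] [FORCE]. ROWS is JSON, a list of rows, each a list of 2 entries, a list of its own where there are three numbers: the shift along the tool's x, y, z in cm, then the turn, a rotation vector about the tool's x, y, z in rad. A call has 1 to 5 rows; each row shifts and turns the commanded pose from where the row before left it, along the tool's axes as they then stand; what a row does not reach is not made up. A row lasts 1/10 s, in which the tool goes at most 50 mm and 8.59 degrees, less where a joint would pass 70% of its speed; a pose out of reach is approached as far as the arm can. A call is refused whole if a number of a shift passes 5 or a number of a turn 0.15, either way. A call with a gripper value outside its range is refused whole. OPENING is the finger opening in cm, from 0 to 8.54, set as the call begins (- or left out, the last holds). The fingers move at their own pace and stop on an object; FORCE is the grip in N (left out, the last holds). Time passes only in rows, so rows that do not move let the fingers close. It gives the time, the measured TCP pose, the force, the opening and the grip force at its end, in the units of the state.
- monitor.get_obs(): the state, without advancing time (a new reading comes with each control period).
- optics.grab_frame(name): name is "scene" or "top" or "wrist"; returns (picture, depth): 400x640x3 uint8, red, green, blue; 400x640 float32, m along the optical axis (not along the pixel's ray), 0 where there is no reading.
- optics.camera_model(name): a dict with "vertical_fov" (degrees; the focal length in pixels is half the picture's height over the tangent of half this angle, whatever the lens; pixels are square), "cx", "cy" (the principal point, pixels), "R" (3x3) and "t" (3): a world point X has camera coordinates R X + t; the wrist camera has in their place "hand_eye" (4x4, takes a point from camera to tool coordinates, whose origin is the TCP and whose axes are the flange's). Camera axes: x right, y down, z forward; pixel columns grow to the right and rows downward; lengths in m; the calibration is good to about 2 mm. A picture is of the moment at which its call begins: read the wrist's pose just before it. camera_model takes no time and is no camera call.
- r.hand_in(): hands the job in; it is judged then, once.
The state is a dict: "clock": time; "joints": joint angles; "qvel": joint speeds; "tau": joint torques, N m; "tcp_pos": TCP position; "orientation": TCP orientation; "contact_force": force on the tool from outside, world axes, zero at the start; "moment": the same for the moment, N m; "grip_width": finger opening in m; "gripper_force": force on a finger pad.
Only numpy, scipy, OpenCV 4.12 (cv2) and the standard library are available. Lean on these libraries where they do the work, as an engineer would, in place of code of your own. Each camera call takes 0.05 s, during which the arm holds its last target. There are 200 camera calls.

## Working session

There is one attempt and no reset: what is moved stays moved. The work goes in short steps, Python scripts to look and compute and a shell command to move; the robot and the scene stay as the last step left them, time stands still between calls to the robot, and variables do not carry over. Pictures are saved under pics/ and viewed, at most 10 in all, crops included, and the job is handed in when it is done.

```bash
ls; mkdir -p pics; cat > h.py <<'E'
import numpy as np, cv2
from scipy.spatial.transform import Rotation as Ro
from bench import monitor, optics, r
def cam(name):
    m=optics.camera_model(name); o=monitor.get_obs()
    f=200/np.tan(np.radians(m["vertical_fov"])/2)
    if "hand_eye" in m:
        T=np.eye(4);T[:3,:3]=Ro.from_rotvec(o["orientation"]).as_matrix();T[:3,3]=o["tcp_pos"]
        C=T@np.array(m["hand_eye"])
    else:
        R=np.array(m["R"]);C=np.eye(4);C[:3,:3]=R.T;C[:3,3]=-R.T@np.array(m["t"])
    return f,m["cx"],m["cy"],C
def pts(c,d):
    f,cx,cy,C=c; v,u=np.mgrid[0:400,0:640]
    P=np.stack([(u-cx)/f*d,(v-cy)/f*d,d],-1)
    return P@C[:3,:3].T+C[:3,3]
def ray(c,u,v,z):
    f,cx,cy,C=c; d=C[:3,:3]@np.array([(u-cx)/f,(v-cy)/f,1]); s=(z-C[2,3])/d[2]
    return C[:3,3]+s*d
def save(n,p): cv2.imwrite("pics/"+n+".png",cv2.cvtColor(p,cv2.COLOR_RGB2BGR))
E
python3 - <<'E'
from h import *
for n in("scene","top"):
    c=cam(n); p,d=optics.grab_frame(n); save(n,p); np.savez(n,p=p,d=d); print(n,c[0],c[1:3],c[3].round(3).tolist(), optics.camera_model(n).keys())
print(monitor.get_obs())
E
```

```text
pics
scene 407.98032775118713 (327.56254075178975, 197.89872346309622) [[-0.826, 0.42, -0.375, 0.887], [0.563, 0.614, -0.553, 0.541], [-0.002, -0.668, -0.744, 0.635], [0.0, 0.0, 0.0, 1.0]] dict_keys(['vertical_fov', 'cx', 'cy', 'R', 't'])
top 412.3906344122037 (321.4445826878001, 202.2470070229842) [[-0.026, -0.989, 0.146, 0.453], [-1.0, 0.024, -0.013, 0.128], [0.009, -0.146, -0.989, 1.047], [0.0, 0.0, 0.0, 1.0]] dict_keys(['vertical_fov', 'cx', 'cy', 'R', 't'])
{'clock': 0.1, 'joints': array([-1.28211293,  0.47771452,  0.02236498,  1.55635171, -0.01147077,
        1.109303  , -0.08308877]), 'qvel': array([-3.59555440e-04, -9.99576256e-04, -2.52948380e-04, -1.59703292e-03,
       -7.25732654e-04,  4.72966634e-05,  1.37434162e-03]), 'tau': array([ 4.74953777e-03, -5.97757781e+01,  1.61435578e+00, -2.81956422e+01,
        1.29259468e-02,  4.95682005e-03,  3.63225610e-06]), 'tcp_pos': array([0.2606808 , 0.62205276, 0.2304257 ]), 'orientation': array([-6.19113926e-01, -3.07980927e+00,  2.57495768e-03]), 'contact_force': array([-0.32634006, -0.04203954,  0.19596481]), 'moment': array([-0.02077394,  0.06322089, -0.03251278]), 'gripper_force': 0.0, 'grip_width': 0.08550728261720728}
```

View pics/scene.png

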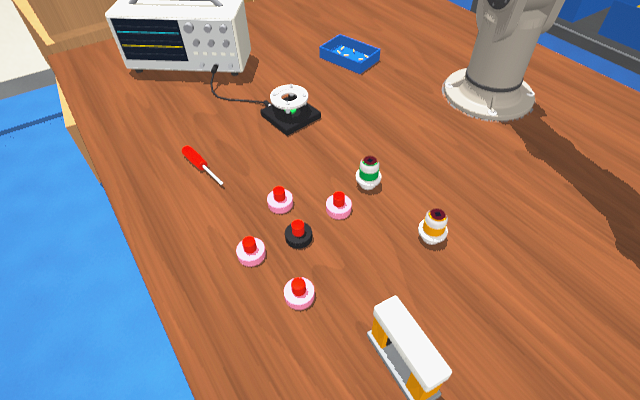

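View pics/top.png

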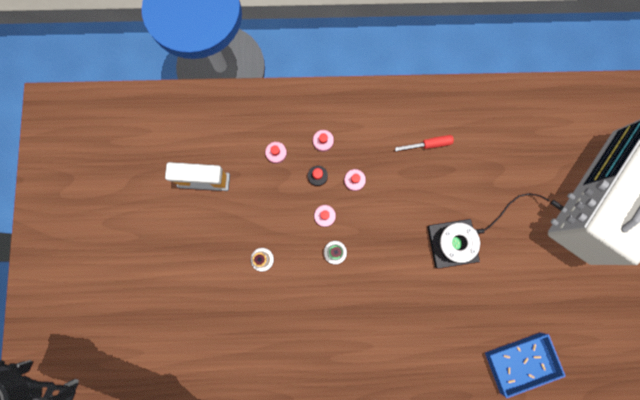

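The scene view shows the amber head at (433,226), the green one at (369,172), the frame at (410,345), the screwdriver at (203,167) and the cradle ring at (290,97). The top view has them at (262,260), (335,252), (197,177), (425,144) and (460,243).

Five things have the shape of the cap. In the top view, the pink ones are at (276,152), (323,140), (355,180) and (325,216), and the black one is at (318,176). Only the black one with the red knob fits the description. I'll confirm it in a crop and measure positions.

```bash
cat > m.py <<'E'
from h import *
z=np.load("top.npz");p,d=z["p"],z["d"];c=cam("top");P=pts(c,d)
hsv=cv2.cvtColor(p,cv2.COLOR_RGB2HSV)
red=(((hsv[...,0]<6)|(hsv[...,0]>174))&(hsv[...,1]>180)&(hsv[...,2]>120)).astype(np.uint8)
n,l,s,ce=cv2.connectedComponentsWithStats(red)
for i in range(1,n):
    if s[i,4]>25: print("red",ce[i].round(1),s[i,4],ray(c,*ce[i],.043).round(4),np.median(P[l==i],0).round(4))
def obj(name,u,v,w,z0,z1):
    sl=(slice(v-w,v+w),slice(u-w,u+w));Q=P[sl];m=(Q[...,2]>z0)&(Q[...,2]<z1);q=Q[m]
    mm=m.astype(np.uint8); (cx,cy),rr=cv2.minEnclosingCircle(cv2.findNonZero(mm))
    print(name,m.sum(),"mean",q.mean(0).round(4),"mid",((q.max(0)+q.min(0))/2).round(4),"ext",np.ptp(q,axis=0).round(3),"circ",u-w+cx,v-w+cy,rr,ray(c,u-w+cx,v-w+cy,(z0+z1)/2).round(4))
obj("amber top",262,260,18,.062,.08)
obj("amber flange",262,260,18,.015,.035)
obj("green top",335,252,18,.062,.08)
obj("ring",458,243,35,.055,.075)
obj("cap skirt",318,176,14,.012,.027)
obj("frame",197,177,38,.02,.12)
a=cv2.resize(p[120:290,230:490],None,fx=3,fy=3,interpolation=cv2.INTER_CUBIC);save("crop1",a)
E
python3 m.py
```

```text
amber top 161 mean [0.4665 0.2644 0.0685] mid [0.4668 0.2637 0.0691] ext [0.038 0.038 0.014] circ 259.5769233703613 259.3076915740967 8.42879581451416 [0.466  0.2637 0.071 ]
amber flange 139 mean [0.4653 0.2594 0.0259] mid [0.4661 0.2653 0.0244] ext [0.051 0.052 0.016] circ 261.8358783721924 259.52671813964844 11.126669883728027 [0.466  0.2645 0.025 ]
green top 149 mean [0.478  0.0844 0.0685] mid [0.4787 0.085  0.0686] ext [0.038 0.036 0.013] circ 335.71875 252.0625 8.25891399383545 [0.4783 0.0849 0.071 ]
ring 976 mean [ 0.4932 -0.2113  0.0644] mid [ 0.4938 -0.2115  0.0654] ext [0.089 0.092 0.018] circ 459.61618423461914 242.6929473876953 19.782861709594727 [ 0.493  -0.2109  0.065 ]
cap skirt 239 mean [0.6733 0.123  0.019 ] mid [0.6742 0.1229 0.0183] ext [0.05  0.049 0.013] circ 317.4047622680664 175.380952835083 10.077155113220215 [0.6743 0.1232 0.0195]
frame 1145 mean [0.6674 0.41   0.0932] mid [0.6707 0.4143 0.0637] ext [0.049 0.127 0.087] circ 196.0 175.5 31.197053909301758 [0.6702 0.416  0.07  ]
```

View pics/crop1.png

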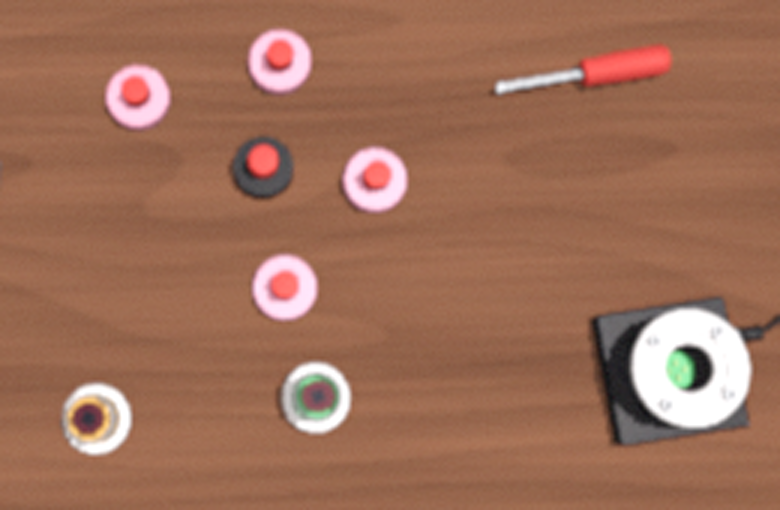

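```bash
python3 - <<'E'
from h import *
z=np.load("top.npz");p,d=z["p"],z["d"];c=cam("top");P=pts(c,d)
for n,u,v in(("p1",276,152),("p2",323,140),("p3",355,180),("p4",325,216)):
    sl=(slice(v-15,v+15),slice(u-15,u+15));q=P[sl].reshape(-1,3);q=q[(q[:,2]>.012)&(q[:,2]<.027)];print(n,((q.max(0)+q.min(0))/2).round(3))
o=monitor.get_obs();print(Ro.from_rotvec(o["orientation"]).as_matrix().round(3))
print(cam("wrist"))
E
```

```text
p1 [0.737 0.229 0.02 ]
p2 [0.766 0.108 0.02 ]
p3 [0.661 0.029 0.02 ]
p4 [0.571 0.108 0.019]
[[-0.922  0.386 -0.   ]
 [ 0.386  0.922 -0.002]
 [-0.    -0.002 -1.   ]]
(np.float64(284.5601519710448), 320.7328076119662, 197.15815813345742, array([[ 0.38612566,  0.8784686 ,  0.28142475,  0.18855364],
       [ 0.92244444, -0.36712219, -0.11965596,  0.65282463],
       [-0.00179673,  0.30580093, -0.95209378,  0.3734661 ],
       [ 0.        ,  0.        ,  0.        ,  1.        ]]))
```

The crop confirms it: the black cap with the red knob is at crop (263,165), the four similar ones around it are pink, and the amber head is at (97,418). I'll turn the tool first so that the fingers fall between the cradle's screws, with the finger line at about 10° in the world.

```bash
python3 -m crank '[[[0,0,0],[0,0,0.143]],[[0,0,0],[0,0,0.143]],[[0,0,0],[0,0,0.143]],[[0,0,0],[0,0,0.143]],[[0,0,0],[0,0,0.143]]]'
python3 -m crank '[[[0,0,0],[0,0,0.143]],[[0,0,0],[0,0,0.143]],[[-4.3,1.57,0],[0,0,0]],[[-4.3,1.57,0],[0,0,0]],[[-4.3,1.57,0],[0,0,0]]]'
python3 -m crank '[[[-4.3,1.57,0],[0,0,0]],[[-4.3,1.57,0],[0,0,0]],[[-4.3,1.57,0],[0,0,0]],[[-4.3,1.57,0],[0,0,0]],[[-4.3,1.57,0],[0,0,0]]]'
python3 -c "
from h import *
o=monitor.get_obs();print(o['joints'].round(2),Ro.from_rotvec(o['orientation']).as_matrix().round(3))"
```

```text
clock: 0.6
tcp_pos: [0.2607, 0.6222, 0.2308]
orientation: [1.666, 2.663, -0.002]
contact_force: [0.3, -0.1, -0.3]
grip_width: 0.0854
gripper_force: 0.0
clock: 1.1
tcp_pos: [0.3298, 0.502, 0.2307]
orientation: [2.02, 2.406, -0.001]
contact_force: [1.9, 0.1, 0.8]
grip_width: 0.0855
gripper_force: 0.0
clock: 1.6
tcp_pos: [0.4442, 0.3035, 0.2312]
orientation: [-2.021, -2.405, 0.0]
contact_force: [0.9, 0.5, -0.2]
grip_width: 0.0853
gripper_force: 0.0
[-1.02  0.26  0.36  1.9  -0.11  1.   -0.43] [[-0.172  0.985 -0.   ]
 [ 0.985  0.172 -0.   ]
 [-0.    -0.    -1.   ]]
```

```bash
cat > w.py <<'E'
import sys
from h import *
# w.py name x y z0 z1 [rad]: slab of depth points near (x,y)
n,x,y,z0,z1=sys.argv[1],*map(float,sys.argv[2:6]); R=float(sys.argv[6]) if len(sys.argv)>6 else .06
c=cam("wrist");p,d=optics.grab_frame("wrist");save(n,p);np.savez(n,p=p,d=d)
P=pts(c,d);m=(d>0)&(np.hypot(P[...,0]-x,P[...,1]-y)<R)&(P[...,2]>z0)&(P[...,2]<z1)
q=P[m].astype(np.float32);(cx,cy),rr=cv2.minEnclosingCircle(q[:,:2].copy())
print(m.sum(),"med",np.median(q,0).round(4),"circ",round(cx,4),round(cy,4),round(rr,4))
o=monitor.get_obs();M=Ro.from_rotvec(o["orientation"]).as_matrix()
for t in(np.array([cx,cy,np.median(q[:,2])]),): print("tcp",o["tcp_pos"].round(4),"tool delta cm",(100*M.T@(t-o["tcp_pos"])).round(2))
v,u=np.nonzero(m);print("px",u.min(),u.max(),v.min(),v.max())
E
python3 w.py w1 .466 .264 .066 .075 .04; python3 - <<'E'
from h import *
z=np.load("w1.npz");p,d=z["p"],z["d"];c=cam("wrist");P=pts(c,d)
for z0,z1 in((.022,.03),(.066,.074)):
    m=(d>0)&(np.hypot(P[...,0]-.466,P[...,1]-.264)<.045)&(P[...,2]>z0)&(P[...,2]<z1);q=P[m].astype(np.float32);print(z0,cv2.minEnclosingCircle(q[:,:2].copy()),np.median(q[:,2]))
E
```

```text
459 med [0.4638 0.2657 0.071 ] circ 0.4643 0.2649 0.0178
tcp [0.4488 0.2949 0.2314] tool delta cm [-3.14  1.03 16.06]
px 317 347 201 227
0.022 ((0.46839237213134766, 0.2549994885921478), 0.027105486020445824) 0.026993772
0.066 ((0.46854472160339355, 0.25583961606025696), 0.018086425960063934) 0.07140547
```

View pics/w1.png

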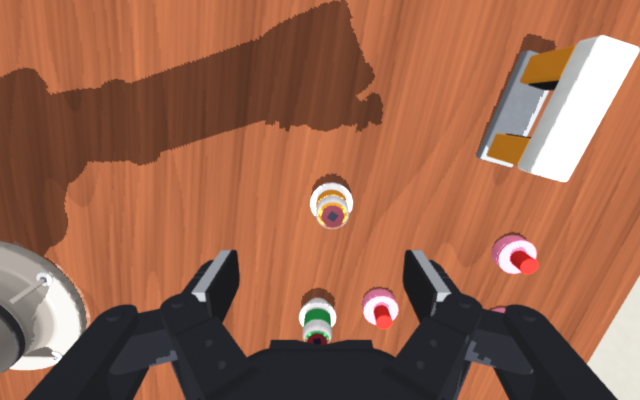

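The picture shows the amber head at (333,205) between the open fingers, with nothing in the way of a descent. The arm was still settling in that frame, so I'll step above the head, let it settle and look again.

```bash
python3 -m crank '[[[-3,1,0],[0,0,0]],[[0,0,2],[0,0,0]],[[0,0,0],[0,0,0]],[[0,0,0],[0,0,0]],[[0,0,0],[0,0,0]]]' 7.0
python3 w.py w2 .466 .264 .064 .075 .04
```

```text
clock: 2.15
tcp_pos: [0.4586, 0.2786, 0.2118]
orientation: [-2.019, -2.406, -0.001]
contact_force: [-0.9, 0.1, 1.1]
grip_width: 0.0699
gripper_force: 0.0
653 med [0.4638 0.2659 0.0706] circ 0.4642 0.2646 0.019
tcp [0.4587 0.2786 0.2119] tool delta cm [-1.48  0.3  14.12]
px 307 341 181 213
```

```bash
python3 -m crank '[[[-1.45,0.4,0],[0,0,0]],[[0,0,4],[0,0,0]],[[0,0,4],[0,0,0]],[[0,0,0],[0,0,0]],[[0,0,0],[0,0,0]]]'
python3 w.py w3 .465 .264 .064 .075 .04
python3 -c "
from h import *
z=np.load('w3.npz');p,d=z['p'],z['d'];P=pts(cam('wrist'),d)
m=(d>0)&(np.hypot(P[...,0]-.465,P[...,1]-.264)<.045)&(P[...,2]>.02)&(P[...,2]<.03);print(cv2.minEnclosingCircle(P[m].astype(np.float32)[:,:2].copy()))"
```

```text
clock: 2.7
tcp_pos: [0.4656, 0.2632, 0.1318]
orientation: [2.022, 2.404, -0.002]
contact_force: [0.5, 1.0, 0.6]
grip_width: 0.0697
gripper_force: 0.0
1196 med [0.464  0.2665 0.0707] circ 0.4641 0.2648 0.0188
tcp [0.4664 0.2639 0.1329] tool delta cm [ 0.13 -0.23  6.22]
px 296 342 186 229
((0.4651244282722473, 0.2655888795852661), 0.027106795459985733)
```

```bash
python3 -m crank '[[[0.1,-0.12,3],[0,0,0]],[[0,0,3],[0,0,0]],[[0,0,2.5],[0,0,0]],[[0,0,1.4],[0,0,0]],[[0,0,0],[0,0,0]]]'
python3 -m crank '[[[0,0,0],[0,0,0]],[[0,0,0],[0,0,0]],[[0,0,0],[0,0,0]],[[0,0,0],[0,0,0]],[[0,0,0],[0,0,0]]]' 3.0 40
```

```text
clock: 3.25
tcp_pos: [0.4641, 0.2647, 0.0323]
orientation: [-2.021, -2.405, 0.001]
contact_force: [0.2, -1.1, -0.7]
grip_width: 0.0698
gripper_force: 0.0
clock: 3.75
tcp_pos: [0.465, 0.2654, 0.034]
orientation: [2.021, 2.405, 0.005]
contact_force: [-0.7, 0.7, 5.6]
grip_width: 0.0387
gripper_force: 39.7
```

```bash
python3 -m crank '[[[0,0,-1],[0,0,0]],[[0,0,-4],[0,0,0]],[[0,0,-4],[0,0,0]],[[0,0,-4],[0,0,0]],[[0,0,-4],[0,0,0]]]'
python3 -m crank '[[[-2.5,-0.27,0],[0,0,0]],[[-3.5,-0.4,0],[0,0,0]],[[-4,-0.45,0],[0,0,0]],[[-4,-0.45,0],[0,0,0]],[[-4,-0.45,0],[0,0,0]]]'
python3 -m crank '[[[-4,-0.45,0],[0,0,0]],[[-4,-0.45,0],[0,0,0]],[[-4,-0.45,0],[0,0,0]],[[-4,-0.45,0],[0,0,0]],[[-4,-0.45,0],[0,0,0]]]'
python3 -m crank '[[[-3,-0.4,0],[0,0,0]],[[0,0,0],[0,0,0]],[[0,0,0],[0,0,0]],[[0,0,0],[0,0,0]],[[0,0,0],[0,0,0]]]'
python3 w.py w4 .4935 -.211 .06 .067 .048
```

```text
clock: 4.25
tcp_pos: [0.4636, 0.2643, 0.2049]
orientation: [2.022, 2.405, 0.001]
contact_force: [0.8, 1.2, -1.7]
grip_width: 0.0388
gripper_force: 41.0
clock: 4.75
tcp_pos: [0.4747, 0.0822, 0.2033]
orientation: [2.021, 2.405, 0.002]
contact_force: [0.9, 0.1, -1.4]
grip_width: 0.0388
gripper_force: 41.1
clock: 5.25
tcp_pos: [0.4869, -0.1186, 0.2033]
orientation: [2.021, 2.405, 0.002]
contact_force: [1.3, -0.4, -1.1]
grip_width: 0.0389
gripper_force: 41.1
clock: 5.75
tcp_pos: [0.4885, -0.1458, 0.2024]
orientation: [-2.018, -2.407, -0.001]
contact_force: [-0.0, 0.5, -1.2]
grip_width: 0.039
gripper_force: 41.1
103 med [ 0.4503 -0.1969  0.0653] circ 0.4554 -0.1951 0.0199
tcp [ 0.4885 -0.1459  0.2024] tool delta cm [-4.28 -4.12 13.71]
px 272 292 209 239
```

View pics/w4.png

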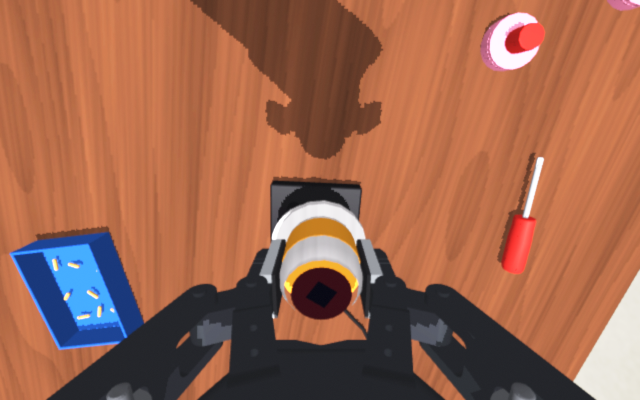

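The picture shows the head held upright at (322,260). It covers the ring behind it. I'll step sideways so the wrist camera can see the ring past the fingers.

```bash
python3 -m crank '[[[-1,3.5,0],[0,0,0]],[[-2,4,0],[0,0,0]],[[-2,4,0],[0,0,0]],[[0,0,0],[0,0,0]],[[0,0,0],[0,0,0]]]'
python3 -m crank '[[[0,0,0],[0,0,0]],[[0,0,0],[0,0,0]]]'
python3 w.py w5 .4925 -.2105 .0615 .0685 .051
cat > rg.py <<'E'
from h import *
import sys
from scipy.optimize import least_squares
for n in sys.argv[1:]:
    z=np.load(n+".npz");p,d=z["p"],z["d"];c=cam("wrist" if n[0]=="w" else n);P=pts(c,d)
    m=((d>0)&(np.hypot(P[...,0]-.4925,P[...,1]+.2105)<.055)&(P[...,2]>.061)&(P[...,2]<.0685)).astype(np.uint8)
    m=cv2.morphologyEx(m,cv2.MORPH_OPEN,np.ones((3,3)))
    k=max(cv2.findContours(m,cv2.RETR_EXTERNAL,cv2.CHAIN_APPROX_NONE)[0],key=cv2.contourArea)[:,0]
    h=np.array([ray(c,*q,.065)[:2] for q in k])
    f=least_squares(lambda x:np.hypot(*(h-x[:2]).T)-x[2],[.4925,-.2105,.046],loss="soft_l1",f_scale=.001)
    print(n,m.sum(),f.x.round(4),"resid",np.abs(f.fun).mean().round(4))
E
python3 rg.py w5 top scene
```

```text
clock: 6.3
tcp_pos: [0.6106, -0.1761, 0.2014]
orientation: [-2.019, -2.405, 0.002]
contact_force: [-0.3, -0.3, -1.7]
grip_width: 0.0388
gripper_force: 41.3
clock: 6.5
tcp_pos: [0.6094, -0.1762, 0.2025]
orientation: [-2.021, -2.405, -0.001]
contact_force: [-0.7, 0.5, -2.5]
grip_width: 0.0386
gripper_force: 41.3
4325 med [ 0.4906 -0.21    0.0653] circ 0.492 -0.2126 0.0461
tcp [ 0.6095 -0.1762  0.2026] tool delta cm [ -1.58 -12.2   13.73]
px 159 248 157 240
w5 4378 [ 0.4924 -0.2121  0.0454] resid 0.0011
top 609 [ 0.4901 -0.227   0.0258] resid 0.0059
scene 471 [ 0.4925 -0.208   0.0431] resid 0.0034
```

View pics/w5.png

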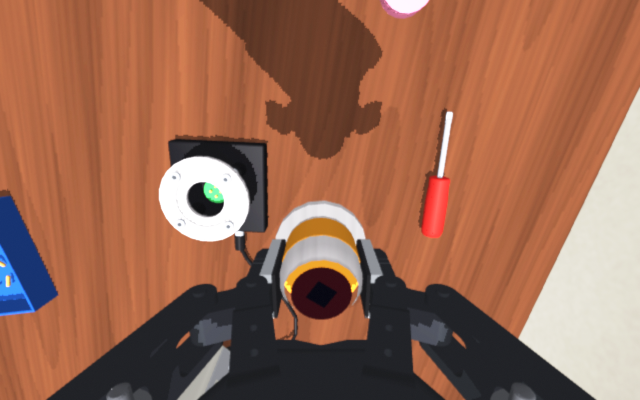

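The ring shows clearly at (205,199), with its screws at (176,177), (232,177), (238,225) and (183,225). The fingers close along the picture's horizontal, so they will pass between the screws. Next I'll check where the held head sits relative to the TCP, while moving over the ring.

```bash
python3 - <<'E'
from h import *
z=np.load("w5.npz");d=z["d"];P=pts(cam("wrist"),d);o=monitor.get_obs()
g=np.hypot(P[...,0]-o["tcp_pos"][0],P[...,1]-o["tcp_pos"][1])
for z0,z1 in((.232,.246),(.192,.199)):
    m=(d>0)&(g<.04)&(P[...,2]>z0)&(P[...,2]<z1);q=P[m].astype(np.float32)
    print(m.sum(),np.median(q[:,2]),cv2.minEnclosingCircle(q[:,:2].copy()),o["tcp_pos"])
E
python3 -m crank '[[[-0.5,-4,0],[0,0,0]],[[-0.5,-4,0],[0,0,0]],[[-0.5,-4.1,0],[0,0,0]],[[0,0,3],[0,0,0]],[[0,0,2],[0,0,0]]]'
python3 -m crank '[[[0,0,0],[0,0,0]],[[0,0,0],[0,0,0]],[[0,0,0],[0,0,0]]]'
```

```text
5006 0.23922563 ((0.6086690425872803, -0.1700446754693985), 0.036502428352832794) [ 0.60952313 -0.17620263  0.20261507]
1488 0.19498345 ((0.6082316637039185, -0.17079687118530273), 0.02596348151564598) [ 0.60952313 -0.17620263  0.20261507]
clock: 7.05
tcp_pos: [0.4921, -0.2123, 0.1524]
orientation: [2.023, 2.403, 0.003]
contact_force: [1.0, 1.5, -1.2]
grip_width: 0.0388
gripper_force: 41.3
clock: 7.35
tcp_pos: [0.4946, -0.2125, 0.1535]
orientation: [2.02, 2.404, 0.001]
contact_force: [-0.6, -0.6, -2.4]
grip_width: 0.0387
gripper_force: 41.3
```

```bash
cat > hn.py <<'E'
from h import *
c=cam("wrist");o=monitor.get_obs();p,d=optics.grab_frame("wrist");save("w6",p);np.savez("w6",p=p,d=d);P=pts(c,d)
zt=o["tcp_pos"][2]+.0368
hsv=cv2.cvtColor(p,cv2.COLOR_RGB2HSV).astype(int)
m=((p[...,0]<110)&(p[...,0]>p[...,2]*1.5)&(abs(P[...,2]-zt)<.012)).astype(np.uint8);m[:240]=0
m=cv2.morphologyEx(m,cv2.MORPH_CLOSE,np.ones((15,15)))
k=max(cv2.findContours(m,0,1)[0],key=cv2.contourArea);e=cv2.fitEllipse(k);print(e,ray(c,*e[0],zt).round(4),o["tcp_pos"].round(4))
# flange front edge
g=np.abs(P[...,0]-o["tcp_pos"][0])<.012
mf=g&(abs(P[...,2]-(o["tcp_pos"][2]-.0075))<.004);q=P[mf];print("flange y max",np.percentile(q[:,1],97)-.027)
E
python3 hn.py
```

```text
((321.14031982421875, 294.0750427246094), (48.76375961303711, 76.87462615966797), 91.93534088134766) [ 0.4949 -0.2128  0.1903] [ 0.4946 -0.2125  0.1535]
flange y max -0.21357801955411887
```

```bash
python3 -m crank '[[[0.1,-0.22,1.5],[0,0,0]],[[0,0,2],[0,0,0]],[[0,0,1.3],[0,0,0]],[[0,0,0],[0,0,0]],[[0,0,0],[0,0,0]]]'
python3 -m crank '[[[0,0,0],[0,0,0]],[[0,0,0],[0,0,0]],[[0,0,0],[0,0,0]]]'
python3 hn.py
```

```text
clock: 7.9
tcp_pos: [0.4917, -0.2119, 0.1047]
orientation: [2.021, 2.405, -0.0]
contact_force: [-0.3, 0.4, -1.9]
grip_width: 0.0384
gripper_force: 41.3
clock: 8.2
tcp_pos: [0.4918, -0.2118, 0.1049]
orientation: [2.021, 2.404, 0.001]
contact_force: [0.3, -0.7, -1.5]
grip_width: 0.039
gripper_force: 41.3
((321.31390380859375, 294.0802917480469), (48.72480773925781, 77.15384674072266), 91.53470611572266) [ 0.4922 -0.2121  0.1417] [ 0.4918 -0.2118  0.1049]
flange y max -0.212834486211646
```

Aligned to within a millimetre. Lowering in small steps.

```bash
python3 -m crank '[[[0,0.03,0.6],[0,0,0]],[[0,0,0.6],[0,0,0]],[[0,0,0.5],[0,0,0]],[[0,0,0.4],[0,0,0]],[[0,0,0],[0,0,0]]]'
python3 -m crank '[[[0,0,0.3],[0,0,0]],[[0,0,0.2],[0,0,0]],[[0,0,0.2],[0,0,0]],[[0,0,0],[0,0,0]],[[0,0,0],[0,0,0]]]'
```

```text
clock: 8.75
tcp_pos: [0.4912, -0.2115, 0.0825]
orientation: [-2.02, -2.404, 0.001]
contact_force: [0.7, -0.4, -1.1]
grip_width: 0.039
gripper_force: 41.3
clock: 9.25
tcp_pos: [0.4917, -0.2117, 0.0763]
orientation: [2.021, 2.405, 0.0]
contact_force: [0.9, -0.3, -1.4]
grip_width: 0.0389
gripper_force: 41.3
```

```bash
python3 -m crank '[[[0,0,0.1],[0,0,0]],[[0,0,0.1],[0,0,0]],[[0,0,0],[0,0,0]],[[0,0,0],[0,0,0]],[[0,0,0],[0,0,0]]]'
```

```text
clock: 9.75
tcp_pos: [0.4918, -0.2117, 0.0744]
orientation: [2.021, 2.405, 0.0]
contact_force: [-2.1, 0.4, 4.9]
grip_width: 0.0385
gripper_force: 42.0
```

```bash
python3 -m crank '[[[0,0,0],[0,0,0]],[[0,0,0],[0,0,0]],[[0,0,0],[0,0,0]],[[0,0,0],[0,0,0]],[[0,0,0],[0,0,0]]]' 7.0
python3 -m crank '[[[0,0,-1],[0,0,0]],[[0,0,-3],[0,0,0]],[[0,0,-4],[0,0,0]],[[0,0,-4],[0,0,0]],[[0,0,0],[0,0,0]]]'
python3 -m crank '[[[3,0,0],[0,0,0]],[[4,0,0],[0,0,0]],[[0,0,0],[0,0,0]],[[0,0,0],[0,0,0]],[[0,0,0],[0,0,0]]]'
python3 w.py w7 .4925 -.212 .106 .118 .03; python3 - <<'E'
from h import *
z=np.load("w7.npz");d=z["d"];c=cam("wrist");P=pts(c,d)
for z0,z1,R in((.0625,.067,.05),(.0665,.0705,.031),(.108,.1155,.03)):
    m=(d>0)&(np.hypot(P[...,0]-.4925,P[...,1]+.212)<R)&(P[...,2]>z0)&(P[...,2]<z1);q=P[m].astype(np.float32)
    print(m.sum(),np.median(q[:,2]),cv2.minEnclosingCircle(q[:,:2].copy()))
E
```

```text
clock: 10.25
tcp_pos: [0.4917, -0.2116, 0.0742]
orientation: [-2.021, -2.405, 0.0]
contact_force: [0.1, 0.4, 0.4]
grip_width: 0.0698
gripper_force: 0.0
clock: 10.75
tcp_pos: [0.4947, -0.2134, 0.1999]
orientation: [2.017, 2.398, 0.007]
contact_force: [0.9, -0.1, -0.3]
grip_width: 0.0699
gripper_force: 0.0
clock: 11.25
tcp_pos: [0.4797, -0.1436, 0.1945]
orientation: [2.022, 2.404, -0.0]
contact_force: [0.3, 0.3, 0.2]
grip_width: 0.0698
gripper_force: 0.0
844 med [ 0.4909 -0.2089  0.1126] circ 0.4913 -0.2116 0.0186
tcp [ 0.4797 -0.1439  0.1945] tool delta cm [-6.87 -0.01  8.19]
px 301 340 255 289
2439 0.06543163 ((0.4915451407432556, -0.2126176804304123), 0.04604350030422211)
585 0.0685373 ((0.49352356791496277, -0.21038269996643066), 0.02996550127863884)
721 0.11276041 ((0.4912482798099518, -0.2116912454366684), 0.01765204593539238)
```

View pics/w7.png

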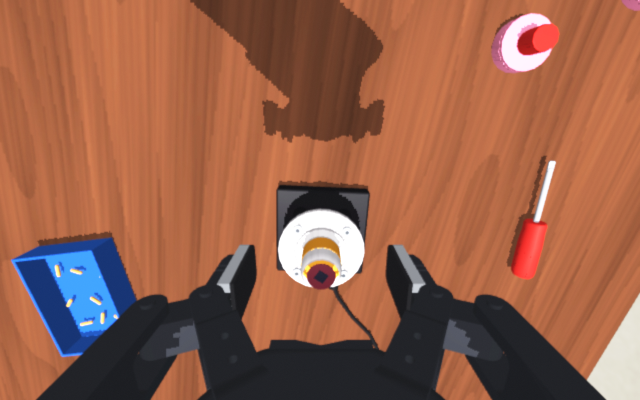

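The head stands in the ring, let go. The picture shows the nose at (320,275), with its top at 112.6 mm where a seated head should be at 112 mm, and it is within 1 mm of the ring's axis. Now the cap.

```bash
python3 -m crank '[[[2.9,2.95,0],[0,0,0]],[[2.9,2.95,0],[0,0,0]],[[2.9,2.95,0],[0,0,0]],[[2.9,2.95,0],[0,0,0]],[[2.9,2.95,0],[0,0,0]]]' 5.5
python3 -m crank '[[[2.9,2.95,0],[0,0,0]],[[2.9,2.95,0],[0,0,0]],[[2.7,2.95,0],[0,0,0]],[[0,0,3],[0,0,0]],[[0,0,3],[0,0,0]]]'
python3 -m crank '[[[0,0,0],[0,0,0]],[[0,0,0],[0,0,0]],[[0,0,0],[0,0,0]]]'
cat > cp.py <<'E'
from h import *
c=cam("wrist");o=monitor.get_obs();p,d=optics.grab_frame("wrist");save("w8",p);np.savez("w8",p=p,d=d);P=pts(c,d)
M=Ro.from_rotvec(o["orientation"]).as_matrix()
for z0,z1,R in((.037,.048,.02),(.014,.023,.034)):
    m=(d>0)&(np.hypot(P[...,0]-.673,P[...,1]-.1235)<R)&(P[...,2]>z0)&(P[...,2]<z1);q=P[m].astype(np.float32)
    (x,y),rr=cv2.minEnclosingCircle(q[:,:2].copy());v,u=np.nonzero(m)
    print(m.sum(),np.median(q[:,2]),x,y,rr,"px",u.mean(),v.mean(),"tool cm",(100*M.T@(np.array([x,y,np.median(q[:,2])])-o["tcp_pos"])).round(2))
E
python3 cp.py
```

```text
clock: 11.8
tcp_pos: [0.6012, 0.0255, 0.1942]
orientation: [2.023, 2.403, -0.0]
contact_force: [-0.2, -0.6, -0.1]
grip_width: 0.0551
gripper_force: 0.0
clock: 12.3
tcp_pos: [0.6743, 0.1249, 0.1336]
orientation: [2.019, 2.405, 0.002]
contact_force: [0.6, -0.2, 0.2]
grip_width: 0.0551
gripper_force: 0.0
clock: 12.6
tcp_pos: [0.6739, 0.1236, 0.1362]
orientation: [2.022, 2.402, 0.003]
contact_force: [0.4, 0.3, -0.1]
grip_width: 0.0549
gripper_force: 0.0
567 0.043389253 0.6733929514884949 0.12305672466754913 0.012055458500981331 px 319.77072310405646 199.59259259259258 tool cm [-0.05 -0.08  9.28]
1544 0.019507617 0.6734872460365295 0.12298090755939484 0.026021068915724754 px 319.7985751295337 189.07448186528498 tool cm [-0.06 -0.08 11.66]
```

```bash
python3 -m crank '[[[-0.05,-0.08,3],[0,0,0]],[[0,0,4],[0,0,0]],[[0,0,3],[0,0,0]],[[0,0,1],[0,0,0]],[[0,0,0],[0,0,0]]]'
python3 -m crank '[[[0,0,0],[0,0,0]],[[0,0,0],[0,0,0]],[[0,0,0],[0,0,0]]]'
```

```text
clock: 13.15
tcp_pos: [0.6717, 0.1237, 0.0241]
orientation: [-2.021, -2.404, 0.001]
contact_force: [-0.4, 0.5, -0.6]
grip_width: 0.0553
gripper_force: 0.0
clock: 13.45
tcp_pos: [0.673, 0.1241, 0.0261]
orientation: [2.02, 2.404, 0.004]
contact_force: [-0.7, -0.1, 0.4]
grip_width: 0.0549
gripper_force: 0.0
```

```bash
python3 -m crank '[[[0,0,0.35],[0,0,0]],[[0,0,0],[0,0,0]],[[0,0,0],[0,0,0]]]'
python3 -m crank '[[[0,0,0],[0,0,0]],[[0,0,0],[0,0,0]],[[0,0,0],[0,0,0]],[[0,0,0],[0,0,0]],[[0,0,0],[0,0,0]]]' 1.5 50
```

```text
clock: 13.75
tcp_pos: [0.6717, 0.1239, 0.0207]
orientation: [-2.021, -2.405, 0.0]
contact_force: [0.4, -0.3, 0.8]
grip_width: 0.0548
gripper_force: 0.0
clock: 14.25
tcp_pos: [0.6721, 0.1239, 0.021]
orientation: [2.021, 2.405, 0.001]
contact_force: [-0.5, -0.8, 2.8]
grip_width: 0.0221
gripper_force: 49.0
```

```bash
python3 -m crank '[[[0,0,-1],[0,0,0]],[[0,0,-4.5],[0,0,0]],[[0,0,-4.5],[0,0,0]],[[0,0,-4.5],[0,0,0]],[[0,0,-4.5],[0,0,0]]]'
python3 -m crank '[[[-3,-2.4,0],[0,0,0]],[[-3.75,-2.95,0],[0,0,0]],[[-3.75,-2.95,0],[0,0,0]],[[-3.75,-2.95,0],[0,0,0]],[[-3.75,-2.95,0],[0,0,0]]]'
python3 -m crank '[[[-3.75,-2.95,0],[0,0,0]],[[-3.75,-2.95,0],[0,0,0]],[[-3,-2.45,0],[0,0,0]],[[-1.25,-0.1,0],[0,0,0]],[[0,0,0],[0,0,0]]]'
python3 -m crank '[[[0,0,0],[0,0,0]],[[0,0,0],[0,0,0]],[[0,0,0],[0,0,0]]]'
cat > ck.py <<'E'
from h import *
c=cam("wrist");o=monitor.get_obs();p,d=optics.grab_frame("wrist");save("w9",p);np.savez("w9",p=p,d=d);P=pts(c,d);t=o["tcp_pos"]
q=P[(d>0)&(np.hypot(P[...,0]-t[0],P[...,1]-t[1])<.035)]
for lo,hi in((-.006,.003),(.015,.03)):
    s=q[(q[:,2]>t[2]+lo)&(q[:,2]<t[2]+hi)].astype(np.float32)
    if len(s): print(len(s),np.median(s[:,2])-t[2],cv2.minEnclosingCircle(s[:,:2].copy()),t)
E
python3 ck.py
```

```text
clock: 14.75
tcp_pos: [0.6713, 0.1237, 0.213]
orientation: [-2.021, -2.405, 0.0]
contact_force: [0.6, -0.6, -0.6]
grip_width: 0.0225
gripper_force: 49.1
clock: 15.25
tcp_pos: [0.5615, -0.0795, 0.2112]
orientation: [-2.021, -2.405, -0.001]
contact_force: [0.4, -0.9, -0.3]
grip_width: 0.0222
gripper_force: 49.3
clock: 15.75
tcp_pos: [0.4994, -0.2103, 0.2114]
orientation: [2.026, 2.4, 0.0]
contact_force: [0.5, -0.2, 0.2]
grip_width: 0.0225
gripper_force: 49.3
clock: 16.05
tcp_pos: [0.5006, -0.2065, 0.2106]
orientation: [-2.018, -2.407, -0.0]
contact_force: [-0.3, 0.2, -1.3]
grip_width: 0.0224
gripper_force: 49.3
2184 -0.0015225197689412995 ((0.5007433891296387, -0.20728902518749237), 0.025912106037139893) [ 0.50060225 -0.20652212  0.21058678]
2822 0.02235937756134282 ((0.49948209524154663, -0.20001059770584106), 0.024876266717910767) [ 0.50060225 -0.20652212  0.21058678]
```

View pics/w9.png

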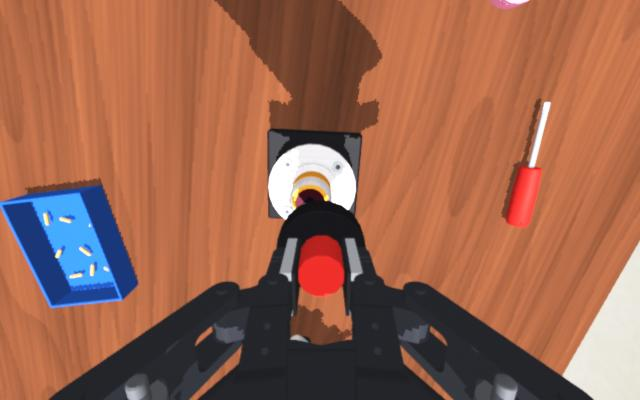

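The picture shows the cap level in the fingers, knob at (321,265), just off the head at (310,195). Correcting sideways and coming down to just above the nose.

```bash
python3 -m crank '[[[-0.28,-1,1],[0,0,0]],[[0,0,3],[0,0,0]],[[0,0,2.4],[0,0,0]],[[0,0,0],[0,0,0]],[[0,0,0],[0,0,0]]]'
python3 -m crank '[[[0,0,0],[0,0,0]],[[0,0,0],[0,0,0]],[[0,0,0],[0,0,0]]]'
python3 ck.py
```

```text
clock: 16.6
tcp_pos: [0.4899, -0.2129, 0.1467]
orientation: [-2.021, -2.404, 0.001]
contact_force: [0.1, -0.4, 0.4]
grip_width: 0.0222
gripper_force: 49.3
clock: 16.9
tcp_pos: [0.4911, -0.2128, 0.1477]
orientation: [2.02, 2.404, 0.001]
contact_force: [0.2, 0.5, -1.1]
grip_width: 0.0225
gripper_force: 49.3
2196 -0.0015755754306702174 ((0.4910784363746643, -0.21343111991882324), 0.025848187506198883) [ 0.49110749 -0.21281861  0.14765693]
2810 0.02236483875962214 ((0.4898938536643982, -0.2060903161764145), 0.024780012667179108) [ 0.49110749 -0.21281861  0.14765693]
```

```bash
python3 -m crank '[[[0.13,0.03,0.8],[0,0,0]],[[0,0,0.8],[0,0,0]],[[0,0,0.6],[0,0,0]],[[0,0,0.4],[0,0,0]],[[0,0,0],[0,0,0]]]'
python3 -m crank '[[[0,0,0.2],[0,0,0]],[[0,0,0.2],[0,0,0]],[[0,0,0],[0,0,0]],[[0,0,0],[0,0,0]]]'
```

```text
clock: 17.45
tcp_pos: [0.4901, -0.2112, 0.1199]
orientation: [-2.02, -2.404, 0.001]
contact_force: [0.7, 0.3, -0.6]
grip_width: 0.0223
gripper_force: 49.3
clock: 17.85
tcp_pos: [0.4908, -0.2115, 0.1171]
orientation: [2.021, 2.404, 0.0]
contact_force: [-0.3, -0.5, 4.6]
grip_width: 0.0222
gripper_force: 49.5
```

```bash
python3 -m crank '[[[0,0,0.3],[0,0,0]],[[0,0,0.3],[0,0,0]],[[0,0,0.3],[0,0,0]],[[0,0,0.2],[0,0,0]],[[0,0,0],[0,0,0]]]'
python3 -m crank '[[[0,0,0.1],[0,0,0]],[[0,0,0.1],[0,0,0]],[[0,0,0],[0,0,0]],[[0,0,0],[0,0,0]]]'
```

```text
clock: 18.35
tcp_pos: [0.4909, -0.2116, 0.1064]
orientation: [2.021, 2.404, 0.001]
contact_force: [-3.0, 0.8, 11.0]
grip_width: 0.0223
gripper_force: 50.2
clock: 18.75
tcp_pos: [0.4909, -0.2116, 0.1049]
orientation: [2.021, 2.404, 0.001]
contact_force: [-4.3, 1.3, 13.1]
grip_width: 0.0225
gripper_force: 50.7
```

```bash
python3 -m crank '[[[0,0,0.1],[0,0,0]],[[0,0,0.1],[0,0,0]],[[0,0,0],[0,0,0]],[[0,0,0],[0,0,0]],[[0,0,0],[0,0,0]]]'
python3 ck.py; python3 - <<'E'
from h import *
z=np.load("w9.npz");d=z["d"];c=cam("wrist");P=pts(c,d)
m=(d>0)&(np.hypot(P[...,0]-.4918,P[...,1]+.212)<.045)&(np.hypot(P[...,0]-.4918,P[...,1]+.212)>.033)&(P[...,2]>.04)&(P[...,2]<.068);print("ring top",m.sum(),np.percentile(P[m][:,2],[10,50,90]))
E
```

```text
clock: 19.25
tcp_pos: [0.4912, -0.2118, 0.1047]
orientation: [2.022, 2.404, 0.004]
contact_force: [-9.8, 4.4, 33.2]
grip_width: 0.0221
gripper_force: 52.8
2184 -0.001266722387855343 ((0.49095019698143005, -0.212535560131073), 0.02602670155465603) [ 0.49115002 -0.21177329  0.10468132]
2840 0.022561098628456303 ((0.49007007479667664, -0.2051493376493454), 0.02481461502611637) [ 0.49115002 -0.21177329  0.10468132]
ring top 3351 [0.05061639 0.0514534  0.05232243]
```

View pics/w9.png

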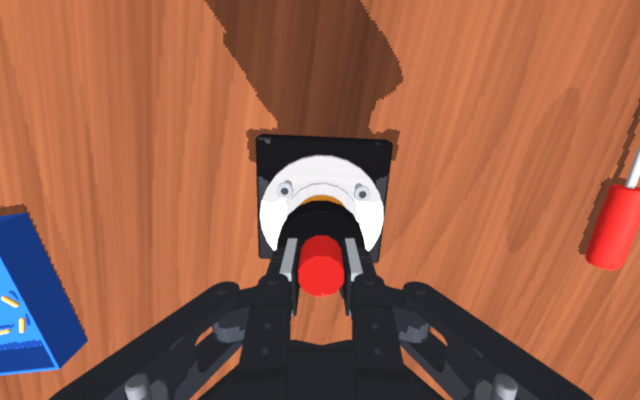

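The ring's top is at 51.4 mm, which means it's on its stop (51 mm), and the cap is level and centred with its knob at (321,265). I'll ease the push off a little from 33 N before handing in.

```bash
python3 -m crank '[[[0,0,-0.08],[0,0,0]],[[0,0,0],[0,0,0]],[[0,0,0],[0,0,0]],[[0,0,0],[0,0,0]],[[0,0,0],[0,0,0]]]'
```

```text
clock: 19.8
tcp_pos: [0.4911, -0.2117, 0.1048]
orientation: [2.022, 2.404, 0.003]
contact_force: [-7.1, 4.0, 25.4]
grip_width: 0.0223
gripper_force: 51.6
```

```bash
python3 -c "
from bench import r
print(r.hand_in())"
```

```text
the job is handed in; nothing more can be done
None
```

The amber head is seated in the ring and fitted with the black cap, and I handed the job in at about 20 s still pressing the cap at about 25 N with the ring on its stop; the hand-in gave no verdict.

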